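# Drain and re-dip the blue slide rack on its ratchet stand

### The arm

A 6-joint arm with a two-finger parallel gripper is mounted at the origin on a cart in front of the work surface, level with it; the furniture and walls round the work are solid. World frame = base frame: x ahead of the robot, y to its left, z up, the work surface at z = 0. Lengths are in m, angles in rad, forces in N, time in s.
With the tool pointing down it reaches from about 0.35 to 0.725 m from the base axis. Payload 4.3 kg.
Tool frame: the origin (TCP) lies at the very end of the fingers, on their centre line; the grasp point (between the pads) lies 19 mm behind it; z points along the fingers, y is the direction in which the jaws open and shut (so a half turn about z gives the same grasp; the last joint's range is limited). The gripper opens to 85 mm and grips with 20 to 120 N. Pads are 22 mm wide; open, the fingers measure 114 mm over their backs; the gripper's body (76 mm by 85 mm) begins 54 mm behind the grasp point. The pads swing forward as they close: fully open they stand 13 mm farther back than shut.
Start: joints at [-1.376, 0.377, 0.081, 1.274, 0, 1.46], TCP at [0.173, -0.549, 0.231] pointing down, gripper open.
Joint ranges: [-2.72, 2.72], [-0.84, 1.66], [-1.02, 1.22], [-1.77, 2.12], [-1.37, 1.28], [-3.14, 3.14]. Speed limits (rad/s): [2.57, 2.57, 3.14, 3.14, 3.14, 3.14].

### API

Orientations are given as a rotation vector (axis times angle).
In Python, from rig import observe, read_camera, finish_job gives the robot as it stands.
- The arm moves only by the shell command python3 -m crank 'ROWS' [FORCE]. ROWS is JSON, a list of rows, each an object of numbers: "tx", "ty", "tz": the shift along the tool's x, y, z in m; "rx", "ry", "rz": the turn, a rotation vector about the tool's x, y, z in degrees; "hand": the finger opening in m, from 0 to 0.0854. In form: [{"tx": .., "ty": .., "tz": .., "rx": .., "ry": .., "rz": .., "hand": ..}, ...]. A call has 1 to 10 rows; each row is the pose to reach, as a shift and turn from the pose commanded when the call began, along the tool's axes at that moment; what a row does not reach only later rows make up. A row lasts 1/10 s, in which the tool goes at most 50 mm and 8.59 degrees, less where a joint would pass 70% of its speed; a pose out of reach is approached as far as the arm can. A call with a gripper value outside its range is refused whole. The fingers move at their own pace and stop on an object; FORCE is the grip in N (left out, the last holds). Time passes only in rows, so rows that repeat a pose let the fingers close. It gives the time, the measured TCP pose, the force and the opening at its end, in the units of the state.
- observe(): the state, without advancing time (a new reading comes with each control period).
- read_camera(name): name is "scene" or "top" or "wrist"; returns a dict with "image" (480x640x3 uint8, red, green, blue), "vfov" (degrees; the focal length in pixels is half the picture's height over the tangent of half this angle, whatever the lens; pixels are square), "cx", "cy" (the principal point, pixels), "origin" and "attitude" of the camera in the world. Camera axes: x right, y down, z forward; pixel columns grow to the right and rows downward; lengths in m; the calibration is good to about 2 mm. The wrist camera is an equidistant fisheye: a pixel r from the principal point sees the ray r / f radians off the axis. A picture is of the moment at which its call begins. There is no depth.
- finish_job(): hands the job in, once; it reports no verdict.
The state is a dict: "clock": time; "q": joint angles; "qvel": joint speeds; "joint_torque": joint torques, N m; "position": TCP position; "orientation": TCP orientation; "contact_force": force on the tool from outside, world axes, zero at the start; "wrist_torque": the same for the moment, N m; "gripper_width": opening from 0.0 (shut) to 1.0 (fully open).
Only numpy, scipy, OpenCV 4.12 (cv2) and the standard library are available. Lean on these libraries where they do the work, as an engineer would, in place of code of your own. Each camera call takes 0.05 s, during which the arm holds its last target. There are 200 camera calls.

### The job

The slides in the blue rack need draining and dipping again: pull the blue dipping stand up by its blue knob, click by click, as far as it goes, and let go so that it hangs on the pawl in its top notch. Then hold the blue release lever pressed down until the rack has sunk all the way back into its tank, and let go. Leave the yellow stand as it is.

Things in the scene. Friction and masses are not known exactly. Their poses are not given: they have to be found in the camera images.
- blue_stand: Blue dipping stand, fixed: white base 190 x 104 x 12 mm, aluminium guide column 120 mm tall round an upright toothed steel rail, clear tank (rim 56 mm high) behind it, release lever in front. Origin: on the worktop under the rail's axis; x points from lever to tank, z up. A like yellow stand is beside it (may swap). Loose bystanders: timer, red marker, small bottle; a microscope to the right.
- blue_knob (a point): Centre of the blue upright cylindrical knob on the rail's top (28 mm diameter, 30 tall, top 15 above this point); grip its sides from above, any yaw. A steel arm 18 mm wide runs under it to the tank side, its top 32 mm below this point. Moves with the rail: 173 mm high when the rail is fully down. Lifting takes about 4 N plus damping of 40 N per m/s: 0.1 m/s or slower.
- blue_rail (a joint): Height of the blue rail in m: 0 fully down (rack in tank), 0.068 at its upper stop. A sprung pawl catches it every 14 mm on the way down (near 0, 0.014, 0.028, 0.042, 0.056); upward it clicks past. To catch in the top notch pull it above 0.060; let go, it settles to about 0.056. Starts in one of the lowest three notches.
- blue_lever (a point): Centre of the top of the blue pad (30 x 30 mm) on the near end of the pawl's lever, 115 mm from the rail's axis, 89 mm high at rest. Press straight down with closed fingers: full travel 28 mm, about 1.5 N, sprung back up; its pivot is 89 mm towards the column. From 20 mm down the pawl is clear and the rail sinks by its weight, about 1 s in all. The raised knob's top is 155 mm above the pad.
- yellow_rail (a joint): Height of the yellow stand's rail in m, made like the blue one; it starts at 0, fully down, and must stay there. Yellow knob, lever pad and slide rack.

How it is judged:
On the way:
1. the blue rail hangs on its pawl in the top notch, let go by the robot (value of joint blue_rail between 0.051 and 0.061 m and contact force between each of the arm, the fingers and blue_stand below 0.2 N), for 0.4 s.
At the end, for the whole second after the job is handed in: After the blue rail has hung, let go, in its top notch, it is fully down again (within 6 mm) and the yellow rail is still fully down (within 6 mm) (value of joint each of blue_rail, yellow_rail below 0.006 m); the robot touches nothing.
It fails at once if the yellow rail is raised by more than 10 mm (value of joint yellow_rail above 0.01 m).
It also fails if it takes over 48 s, if anything falls off the work surface, if the arm or the gripper's body presses on something with over 40 N, if the wrist force passes 120 N, or if a joint passes its speed limit or range.

## Working session

There is one attempt and no reset: what is moved stays moved. The work goes in short steps, Python scripts to look and compute and a shell command to move; the robot and the scene stay as the last step left them, time stands still between calls to the robot, and variables do not carry over. Pictures are saved under pics/ and viewed, about 8 in all and at most 12, crops included, and the job is handed in when it is done.

```bash
mkdir -p pics; python3 - <<'E'
from rig import observe, read_camera
import cv2, json, pickle
s=observe(); print({k:s[k] for k in("clock","position","orientation","contact_force","gripper_width")})
d={}
for n in("scene","top"):
    c=read_camera(n); d[n]=c; cv2.imwrite(f"pics/{n}0.png",c["image"][:,:,::-1]); print(n,c["vfov"],c["cx"],c["cy"],c["origin"],c["attitude"])
pickle.dump(d,open("c0.pkl","wb"))
E
```

```text
{'clock': 0.0, 'position': array([ 0.17245425, -0.54785454,  0.23035205]), 'orientation': array([-3.10316431e+00, -4.76633699e-01,  1.00989411e-04]), 'contact_force': array([-1.02702258e-03, -1.29512007e+00,  5.77254839e-01]), 'gripper_width': 0.9980578481897491}
scene 51.080414907861524 321.0525960281231 241.32316454694362 [0.10950731 0.73676406 0.66482962] [-0.86244007  2.48056846 -1.17423639]
top 50.14981214570844 312.6648058098032 229.7627715876696 [0.32102205 0.2232822  0.95528434] [-2.15611052  2.0540581  -0.22427406]
```

View pics/scene0.png

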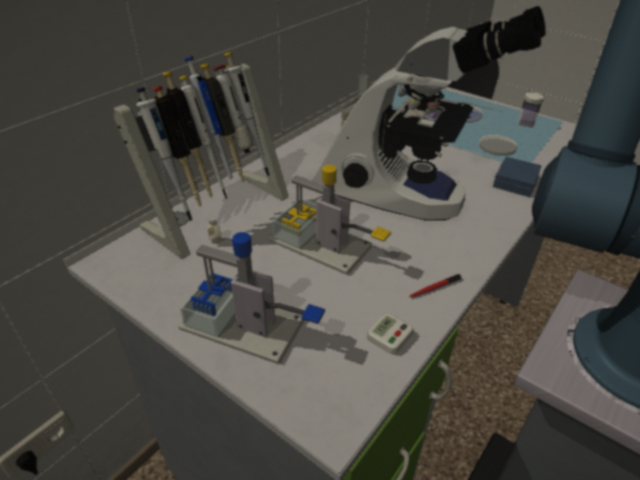

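View pics/top0.png

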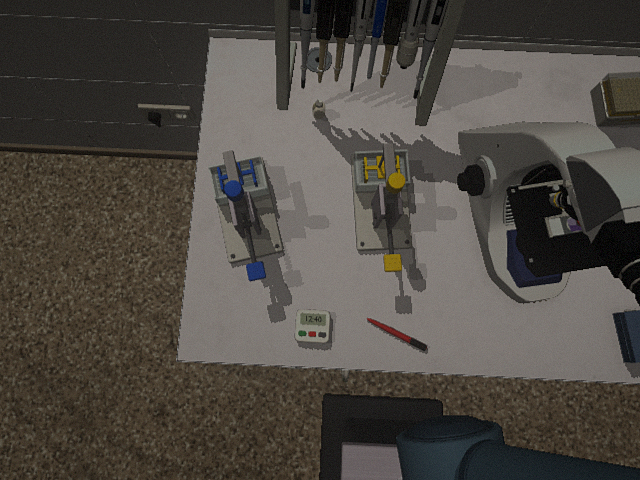

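The blue stand is on the left in both pictures. In the top view the knob is at (233,188) and the pad at (256,270). In the scene view they are at (242,245) and (313,314). The yellow stand is to its right, about 0.2 m away.

```bash
cat > h.py <<'E'
import numpy as np, cv2
from scipy.spatial.transform import Rotation as R
def ray(c,u,v):
    f=240/np.tan(np.radians(c["vfov"])/2); d=np.array([(u-c["cx"])/f,(v-c["cy"])/f,1])
    d=R.from_rotvec(c["attitude"]).apply(d); return np.array(c["origin"]),d/np.linalg.norm(d)
def plane(c,p,z):
    o,d=ray(c,*p); return o+d*(z-o[2])/d[2]
def tri(a,b):
    A=np.zeros((3,3));B=np.zeros(3)
    for o,d in(a,b): M=np.eye(3)-np.outer(d,d);A+=M;B+=M@o
    x=np.linalg.solve(A,B); return x,[np.linalg.norm((np.eye(3)-np.outer(d,d))@(x-o)) for o,d in(a,b)]
def blob(c,p,w=25):
    im=c["image"].astype(int); m=((im[:,:,2]-im[:,:,0]>60)&(im[:,:,2]-im[:,:,1]>35)).astype(np.uint8)
    n,l,st,ce=cv2.connectedComponentsWithStats(m)
    k=l[p[1],p[0]]; return ce[k],st[k]
E
python3 - <<'E'
from h import *; import pickle
d=pickle.load(open("c0.pkl","rb")); P={}
for n,k,p in(("scene",(242,245),(313,314)),("top",(233,188),(256,270))):
    for q,nm in((k,"knob"),(p,"pad")):
        ce,st=blob(d[n],q); P[n,nm]=ce; print(n,nm,ce,st)
S,T=d["scene"],d["top"]
for nm in("knob","pad"): print(nm,tri(ray(S,*P["scene",nm]),ray(T,*P["top",nm])))
pad=[plane(c,P[n,"pad"],.088) for n,c in d.items()]; print(pad)
print([(z,plane(S,P["scene","knob"],z)[:2],plane(T,P["top","knob"],z+.008)[:2]) for z in(.173,.187,.201)])
E
```

```text
scene knob [319.62356007 239.4113505 ] [     0      0    640    480 306612]
scene pad [312.30136986 313.17351598] [303 306  20  16 219]
top knob [232.23  187.815] [224 180  17  16 200]
top pad [254.99557522 270.2699115 ] [247 262  18  18 226]
knob (array([0.4826591 , 0.32848854, 0.24067582]), [np.float64(0.05274272291966152), np.float64(0.05274272291966144)])
pad (array([0.43608193, 0.32596934, 0.08659457]), [np.float64(2.8982786205812006e-05), np.float64(2.8982786205797908e-05)])
[array([0.43526014, 0.3269581 , 0.088     ]), array([0.43592171, 0.32581697, 0.088     ])]
[(0.173, array([0.47357185, 0.26160362]), array([0.55211106, 0.3600382 ])), (0.187, array([0.4632087 , 0.27512913]), array([0.54793269, 0.35756548])), (0.201, array([0.45284556, 0.28865464]), array([0.54375432, 0.35509277]))]
```

```bash
python3 - <<'E'
from h import *; import pickle
d=pickle.load(open("c0.pkl","rb")); S,T=d["scene"],d["top"]
im=S["image"][225:270,225:262].astype(int); m=((im[:,:,2]-im[:,:,0]>45)&(im[:,:,2]>1.6*im[:,:,1])).astype(np.uint8)
n,l,st,ce=cv2.connectedComponentsWithStats(m); print(st,ce)
k=1+np.argmax(st[1:,4]); c=ce[k]+[225,225]
pad=np.array([.4356,.3263])
for z in np.arange(.165,.21,.007):
    a=plane(S,c,z)[:2]; b=plane(T,(232.2,187.8),z+.009)[:2]; v=(a+b)/2-pad
    print(round(z,3),a,b,np.linalg.norm(a-pad),np.linalg.norm(b-pad),np.degrees(np.arctan2(v[1],v[0])))
E
```

```text
[[   0    0   37   45 1467]
 [   8    8   17   21  198]] [[18.42535787 22.93183367]
 [14.84848485 15.0959596 ]]
0.165 [0.57517667 0.33345219] [0.55422268 0.36132414] 0.13975979571554625 0.12368520899993261 9.277215073808422
0.172 [0.56865508 0.33910049] [0.55213329 0.36008734] 0.13366938936402714 0.12133257282633891 10.573079776588829
0.179 [0.56213348 0.34474878] [0.55004391 0.35885054] 0.12787133982924337 0.11898296497220423 11.949487008482624
0.186 [0.55561189 0.35039707] [0.54795452 0.35761374] 0.12240719827188715 0.11663656845136858 13.412440713458722
0.193 [0.5490903  0.35604536] [0.54586514 0.35637694] 0.11732362750142733 0.11429358104574776 14.968270291449132
0.2 [0.5425687  0.36169365] [0.54377575 0.35514014] 0.11267215136708628 0.11195421679430884 16.623584088411445
0.207 [0.53604711 0.36734194] [0.54168637 0.35390334] 0.10850835248751495 0.109618707661646 18.385195487559017
```

```bash
python3 - <<'E'
from h import *; import pickle
from rig import observe
d=pickle.load(open("c0.pkl","rb")); S,T=d["scene"],d["top"]
s=observe(); M=R.from_rotvec(s["orientation"]).as_matrix(); print(M.round(3))
for p in((545,300),(490,270),(465,190),(200,365),(640,380),(312,325),(400,335)): print("top z0",p,plane(T,p,0)[:2].round(3))
for p in((510,190),(610,240),(510,255)):print("top z.2",p,plane(T,p,.2)[:2].round(3))
for w in((.17,-.32,.30),(.36,0,.30),(.38,.15,.30),(.546,.357,.30)): print(w,(M.T@(np.array(w)-s["position"])).round(3))
for u in((1,0,0),(np.cos(.26),np.sin(.26),0)): print(M.T@u)
E
```

```text
[[ 0.954  0.3   -0.   ]
 [ 0.3   -0.954  0.002]
 [ 0.    -0.002 -1.   ]]
top z0 (545, 300) [ 0.418 -0.204]
top z0 (490, 270) [ 0.469 -0.104]
top z0 (465, 190) [ 0.624 -0.059]
top z0 (200, 365) [0.271 0.423]
top z0 (640, 380) [ 0.284 -0.368]
top z0 (312, 325) [0.352 0.225]
top z0 (400, 335) [0.342 0.063]
top z.2 (510, 190) [ 0.564 -0.069]
top z.2 (610, 240) [ 0.493 -0.217]
top z.2 (510, 255) [ 0.462 -0.066]
(0.17, -0.32, 0.3) [ 0.066 -0.218 -0.069]
(0.36, 0, 0.3) [ 0.343 -0.466 -0.069]
(0.38, 0.15, 0.3) [ 0.407 -0.604 -0.068]
(0.546, 0.357, 0.3) [ 0.628 -0.751 -0.068]
[ 9.53903871e-01  3.00112139e-01 -3.30067564e-04]
[9.98996159e-01 4.47956696e-02 1.49440109e-04]
```

```bash
python3 -m crank '[{"ty":-0.04,"tz":-0.02,"hand":0.0854},{"ty":-0.08,"tz":-0.04,"hand":0.0854},{"ty":-0.12,"tz":-0.06,"hand":0.0854},{"ty":-0.16,"tz":-0.07,"hand":0.0854},{"ty":-0.2,"tz":-0.07,"hand":0.0854},{"ty":-0.2,"tz":-0.07,"hand":0.0854}]' 40
python3 - <<'E'
from h import *; import pickle
from rig import observe
d=pickle.load(open("c0.pkl","rb")); S,T=d["scene"],d["top"]
for z in(.25,.3,.35,.4): print(z,plane(S,(545,25),z)[:2].round(3),plane(T,(638,260),z)[:2].round(3))
s=observe(); M=R.from_rotvec(s["orientation"]).as_matrix(); p=s["position"]; print(p,s["contact_force"],s["q"])
for k in range(1,17):
    a=np.radians(6.6*k); w=R.from_rotvec([0,0,a]).apply(p); print(k,(M.T@(w-p)).round(3),-6.6*k,w.round(3))
E
```

```text
0.25 [ 0.508 -0.788] [ 0.455 -0.224]
0.3 [ 0.46  -0.605] [ 0.445 -0.193]
0.35 [ 0.412 -0.421] [ 0.436 -0.161]
0.4 [ 0.364 -0.237] [ 0.426 -0.129]
[ 0.17245967 -0.54791277  0.23044452] [-0.18070078 -0.02875364 -0.29358808] [-1.37629516e+00  3.78011709e-01  7.97662249e-02  1.27440233e+00
  2.83170685e-05  1.46048694e+00]
1 [ 0.066 -0.004  0.   ] -6.6 [ 0.234 -0.524  0.23 ]
2 [ 0.131 -0.015  0.   ] -13.2 [ 0.293 -0.494  0.23 ]
3 [ 0.195 -0.034  0.   ] -19.799999999999997 [ 0.348 -0.457  0.23 ]
4 [ 0.255 -0.06   0.   ] -26.4 [ 0.398 -0.414  0.23 ]
5 [ 0.313 -0.093  0.   ] -33.0 [ 0.443 -0.366  0.23 ]
6 [ 0.366 -0.132  0.   ] -39.599999999999994 [ 0.482 -0.312  0.23 ]
7 [ 0.415 -0.177  0.   ] -46.199999999999996 [ 0.515 -0.255  0.23 ]
8 [ 0.458 -0.227  0.001] -52.8 [ 0.541 -0.194  0.23 ]
9 [ 0.494 -0.282  0.001] -59.4 [ 0.559 -0.13   0.23 ]
10 [ 0.525 -0.341  0.001] -66.0 [ 0.571 -0.065  0.23 ]
11 [ 0.548 -0.403  0.001] -72.6 [0.574 0.001 0.23 ]
12 [ 0.564 -0.467  0.001] -79.19999999999999 [0.571 0.067 0.23 ]
13 [ 0.573 -0.532  0.001] -85.8 [0.559 0.132 0.23 ]
14 [ 0.574 -0.599  0.001] -92.39999999999999 [0.54  0.195 0.23 ]
15 [ 0.567 -0.664  0.001] -99.0 [0.514 0.256 0.23 ]
16 [ 0.553 -0.729  0.001] -105.6 [0.481 0.313 0.23 ]schema error: expected keys tx, ty, tz, rx, ry, rz, hand
```

```bash
python3 -m crank '[{"tx":0,"ty":-0.04,"tz":-0.01,"rx":0,"ry":0,"rz":0,"hand":0.03},{"tx":0,"ty":-0.08,"tz":-0.02,"rx":0,"ry":0,"rz":0,"hand":0.03},{"tx":0,"ty":-0.12,"tz":-0.03,"rx":0,"ry":0,"rz":0,"hand":0.03},{"tx":0,"ty":-0.16,"tz":-0.03,"rx":0,"ry":0,"rz":0,"hand":0.03},{"tx":0,"ty":-0.2,"tz":-0.03,"rx":0,"ry":0,"rz":0,"hand":0.03},{"tx":0,"ty":-0.21,"tz":-0.03,"rx":0,"ry":0,"rz":0,"hand":0.03},{"tx":0,"ty":-0.21,"tz":-0.03,"rx":0,"ry":0,"rz":0,"hand":0.03}]' 40
python3 - <<'E'
from h import *
from rig import observe, read_camera
c=read_camera("wrist"); cv2.imwrite("pics/w1.png",c["image"][:,:,::-1]); print(c["origin"],c["attitude"],c["vfov"])
s=observe(); M=R.from_rotvec(s["orientation"]).as_matrix(); p=s["position"]; print(p,s["contact_force"],s["q"])
for k in range(1,17):
    a=np.radians(6.6*k); w=R.from_rotvec([0,0,a]).apply(p); print(k,(M.T@(w-p)).round(3),w.round(3))
E
```

```text
clock: 0.8
position: [0.1093, -0.3469, 0.2613]
orientation: [3.105, 0.476, 0.0]
contact_force: [-0.9, -0.1, 0.8]
gripper_width: 0.352
[ 0.18676776 -0.32293634  0.40418329] [ 2.31422858 -1.69982899 -0.27477713] 65.70646984690485
[ 0.10959108 -0.34844841  0.26140856] [-0.04956584 -0.66561512  0.37468072] [-1.44036977e+00 -5.71266023e-02 -3.64056308e-01  1.26268373e+00
  1.35448127e-04  1.39667081e+00]
1 [ 0.042 -0.002 -0.   ] [ 0.149 -0.334  0.261]
2 [ 0.083 -0.01  -0.   ] [ 0.186 -0.314  0.261]
3 [ 0.124 -0.022 -0.   ] [ 0.221 -0.291  0.261]
4 [ 0.162 -0.038 -0.   ] [ 0.253 -0.263  0.261]
5 [ 0.199 -0.059 -0.   ] [ 0.282 -0.233  0.261]
6 [ 0.233 -0.084 -0.   ] [ 0.307 -0.199  0.261]
7 [ 0.264 -0.112 -0.   ] [ 0.327 -0.162  0.261]
8 [ 0.291 -0.144 -0.   ] [ 0.344 -0.123  0.261]
9 [ 0.314 -0.179 -0.   ] [ 0.356 -0.083  0.261]
10 [ 0.334 -0.217 -0.   ] [ 0.363 -0.042  0.261]
11 [ 0.349 -0.256 -0.   ] [0.365 0.    0.261]
12 [ 0.359 -0.297 -0.   ] [0.363 0.042 0.261]
13 [ 0.364 -0.339 -0.   ] [0.356 0.084 0.261]
14 [ 0.365 -0.381 -0.   ] [0.344 0.124 0.261]
15 [ 0.361 -0.422 -0.001] [0.327 0.163 0.261]
16 [ 0.352 -0.464 -0.001] [0.306 0.199 0.261]
```

View pics/w1.png

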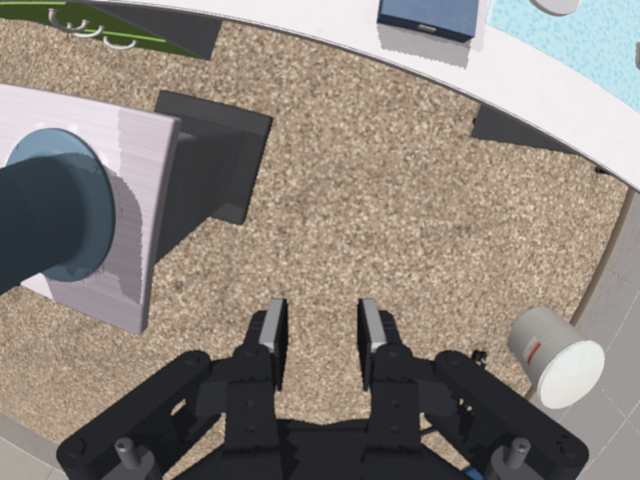

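The wrist picture shows only floor below, with the cart on the left and the worktop edge along the top. The sweep path is free so far, and the microscope isn't in view yet.

```bash
python3 -m crank '[{"tx":0.042,"ty":-0.002,"tz":0,"rx":0,"ry":0,"rz":-6.6,"hand":0.03},{"tx":0.083,"ty":-0.01,"tz":0,"rx":0,"ry":0,"rz":-13.2,"hand":0.03},{"tx":0.124,"ty":-0.022,"tz":0,"rx":0,"ry":0,"rz":-19.8,"hand":0.03},{"tx":0.162,"ty":-0.038,"tz":0,"rx":0,"ry":0,"rz":-26.4,"hand":0.03},{"tx":0.162,"ty":-0.038,"tz":0,"rx":0,"ry":0,"rz":-26.4,"hand":0.03}]'
python3 - <<'E'
from h import *
from rig import observe, read_camera
c=read_camera("wrist"); cv2.imwrite("pics/w2.png",c["image"][:,:,::-1]); print(c["origin"])
s=observe(); print(s["position"],s["contact_force"])
E
```

```text
clock: 1.35
position: [0.2565, -0.2618, 0.2612]
orientation: [-2.908, -1.187, -0.003]
contact_force: [-0.9, -0.4, -1.5]
gripper_width: 0.349
[ 0.3144442  -0.20575442  0.40422553]
[ 0.25494947 -0.26324876  0.26117485] [0.40762453 0.52081764 0.3446213 ]
```

View pics/w2.png

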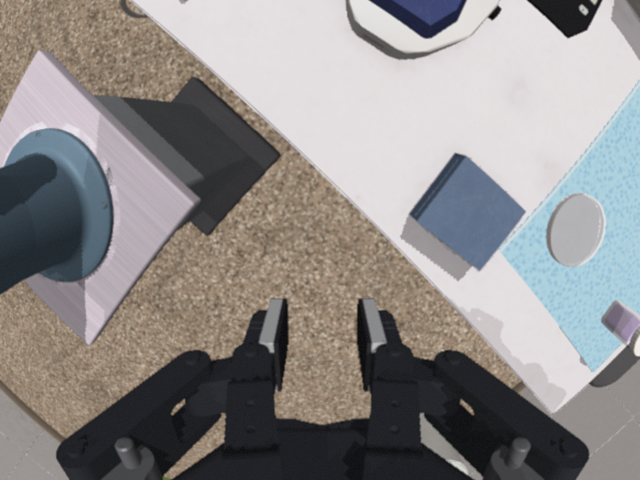

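The worktop, blue box and the front of the microscope's base (top, about (430,30)) all lie outside the arc, so I'm continuing the sweep.

```bash
python3 -m crank '[{"tx":0.042,"ty":-0.002,"tz":0,"rx":0,"ry":0,"rz":-6.6,"hand":0.03},{"tx":0.083,"ty":-0.01,"tz":0,"rx":0,"ry":0,"rz":-13.2,"hand":0.03},{"tx":0.124,"ty":-0.022,"tz":0,"rx":0,"ry":0,"rz":-19.8,"hand":0.03},{"tx":0.162,"ty":-0.038,"tz":0,"rx":0,"ry":0,"rz":-26.4,"hand":0.03},{"tx":0.199,"ty":-0.059,"tz":0,"rx":0,"ry":0,"rz":-33,"hand":0.03},{"tx":0.233,"ty":-0.084,"tz":0,"rx":0,"ry":0,"rz":-39.6,"hand":0.03},{"tx":0.264,"ty":-0.112,"tz":0,"rx":0,"ry":0,"rz":-46.2,"hand":0.06},{"tx":0.291,"ty":-0.144,"tz":0,"rx":0,"ry":0,"rz":-52.8,"hand":0.0854},{"tx":0.314,"ty":-0.179,"tz":0,"rx":0,"ry":0,"rz":-59.4,"hand":0.0854},{"tx":0.314,"ty":-0.179,"tz":0,"rx":0,"ry":0,"rz":-59.4,"hand":0.0854}]'
python3 - <<'E'
from h import *
from rig import observe
s=observe(); M=R.from_rotvec(s["orientation"]).as_matrix(); p=s["position"]; print(p,s["contact_force"],M.round(3))
for w in((.546,.357,.26),(.546,.357,.179)): print((M.T@(np.array(w)-p)).round(4))
E
```

```text
clock: 2.4
position: [0.3552, 0.086, 0.2612]
orientation: [-1.942, -2.469, -0.001]
contact_force: [-0.7, -0.8, 0.4]
gripper_width: 0.992
[0.35524761 0.08600498 0.26118213] [-0.69398255 -0.79525078  0.38389969] [[-0.236  0.972 -0.   ]
 [ 0.972  0.236  0.001]
 [ 0.001 -0.    -1.   ]]
[0.2184 0.2492 0.0014]
[0.2183 0.2492 0.0824]
```

```bash
python3 -m crank '[{"tx":0.03,"ty":0.03,"tz":0,"rx":0,"ry":0,"rz":0,"hand":0.0854},{"tx":0.06,"ty":0.065,"tz":0,"rx":0,"ry":0,"rz":0,"hand":0.0854},{"tx":0.09,"ty":0.1,"tz":0,"rx":0,"ry":0,"rz":0,"hand":0.0854},{"tx":0.12,"ty":0.135,"tz":0,"rx":0,"ry":0,"rz":0,"hand":0.0854},{"tx":0.15,"ty":0.17,"tz":0,"rx":0,"ry":0,"rz":0,"hand":0.0854},{"tx":0.18,"ty":0.205,"tz":0,"rx":0,"ry":0,"rz":0,"hand":0.0854},{"tx":0.205,"ty":0.235,"tz":0,"rx":0,"ry":0,"rz":0,"hand":0.0854},{"tx":0.218,"ty":0.249,"tz":0,"rx":0,"ry":0,"rz":0,"hand":0.0854},{"tx":0.218,"ty":0.249,"tz":0,"rx":0,"ry":0,"rz":0,"hand":0.0854}]'
python3 - <<'E'
from h import *
from rig import observe, read_camera
c=read_camera("wrist"); cv2.imwrite("pics/w3.png",c["image"][:,:,::-1]); 
s=observe(); print(s["position"],s["contact_force"],s["q"])
f=240/np.radians(c["vfov"]/2) if 0 else 240/np.tan(np.radians(c["vfov"])/2)
def proj(w):
    v=R.from_rotvec(c["attitude"]).inv().apply(np.array(w)-c["origin"]); th=np.arctan2(np.hypot(v[0],v[1]),v[2]); ph=np.arctan2(v[1],v[0])
    return (c["cx"]+f*th*np.cos(ph)).round(1),(c["cy"]+f*th*np.sin(ph)).round(1)
for r in(0,.014,.028): print(r,proj((.546,.357,.188+r)))
print(proj((.4356,.3263,.089)))
E
```

```text
clock: 3.3
position: [0.5507, 0.3523, 0.2588]
orientation: [1.953, 2.46, -0.002]
contact_force: [-0.1, -0.2, -1.0]
gripper_width: 1.005
[0.54971773 0.35122957 0.2594685 ] [-0.5048101  -0.78015075 -0.15764575] [ 4.71831831e-01  5.50168125e-01  4.24673634e-01  1.44662015e+00
 -9.77683264e-04  1.81409219e+00]
0 (np.float64(316.0), np.float64(249.9))
0.014 (np.float64(315.5), np.float64(258.0))
0.028 (np.float64(315.1), np.float64(267.1))
(np.float64(191.7), np.float64(218.6))
```

View pics/w3.png

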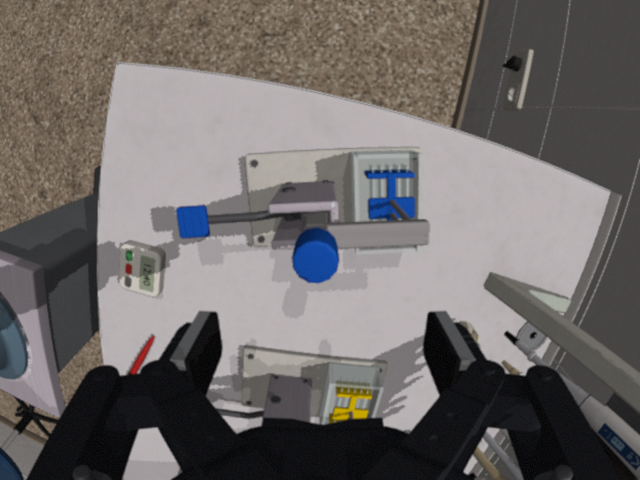

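The knob's top disc is at about (316,262) and the pad at (193,221), both close to my prediction. The fingers straddle the knob along the stand's axis. I'll triangulate the knob top next.

```bash
python3 - <<'E'
from h import *; import pickle
from rig import observe, read_camera
T=pickle.load(open("c0.pkl","rb"))["top"]
c=read_camera("wrist"); im=c["image"].astype(int)
for v in range(225,292,4): print(v,im[v,316],[int(np.where((im[v,280:350,2]-im[v,280:350,0])>60)[0][i])+280 for i in(0,-1)] if ((im[v,280:350,2]-im[v,280:350,0])>60).any() else None)
f=240/np.tan(np.radians(c["vfov"])/2)
def rw(u,v):
    x,y=u-c["cx"],v-c["cy"]; r=np.hypot(x,y); th=r/f; d=np.array([np.sin(th)*x/r,np.sin(th)*y/r,np.cos(th)]); return np.array(c["origin"]),R.from_rotvec(c["attitude"]).apply(d)
for v in(260,262,264): print(v,tri(rw(316,v),ray(T,232.3,187)))
o,d=rw(193,221); print("pad",o+d*(.089-o[2])/d[2])
s=observe(); print(s["position"],c["origin"])
E
```

```text
225 [70 69 73] None
229 [12 37 83] [309, 327]
233 [13 39 88] [306, 332]
237 [12 41 93] [304, 335]
241 [ 24  77 165] [303, 337]
245 [ 22  73 160] [299, 338]
249 [ 19  72 158] [297, 338]
253 [ 19  70 157] [296, 339]
257 [ 19  72 157] [295, 340]
261 [ 20  72 158] [296, 339]
265 [ 19  71 156] [296, 338]
269 [ 16  68 154] [298, 337]
273 [ 16  66 153] [301, 334]
277 [ 21  69 153] [306, 330]
281 [112 121 151] None
285 [163 157 158] None
289 [171 164 165] None
260 (array([0.54564167, 0.35577936, 0.20582957]), [np.float64(0.0003684319623288327), np.float64(0.0003684319623289691)])
262 (array([0.54548383, 0.35537356, 0.20745586]), [np.float64(2.5322689006389468e-05), np.float64(2.532268900636782e-05)])
264 (array([0.54532575, 0.35497468, 0.20907376]), [np.float64(0.0003132591552621031), np.float64(0.0003132591552619653)])
pad [0.43585402 0.32301149 0.089     ]
[0.54892832 0.35073786 0.26013585] [0.5321704  0.42973184 0.40227295]
```

```bash
python3 -m crank '[{"tx":0.005,"ty":-0.003,"tz":0,"rx":0,"ry":0,"rz":0,"hand":0.0854},{"tx":0.005,"ty":-0.003,"tz":0.025,"rx":0,"ry":0,"rz":0,"hand":0.0854},{"tx":0.005,"ty":-0.003,"tz":0.05,"rx":0,"ry":0,"rz":0,"hand":0.0854},{"tx":0.005,"ty":-0.003,"tz":0.07,"rx":0,"ry":0,"rz":0,"hand":0.0854},{"tx":0.005,"ty":-0.003,"tz":0.084,"rx":0,"ry":0,"rz":0,"hand":0.0854},{"tx":0.005,"ty":-0.003,"tz":0.084,"rx":0,"ry":0,"rz":0,"hand":0.0854},{"tx":0.005,"ty":-0.003,"tz":0.084,"rx":0,"ry":0,"rz":0,"hand":0.0854}]'
python3 -m crank '[{"tx":0,"ty":0,"tz":0,"rx":0,"ry":0,"rz":0,"hand":0.02},{"tx":0,"ty":0,"tz":0,"rx":0,"ry":0,"rz":0,"hand":0.02},{"tx":0,"ty":0,"tz":0,"rx":0,"ry":0,"rz":0,"hand":0.02},{"tx":0,"ty":0,"tz":0,"rx":0,"ry":0,"rz":0,"hand":0.02},{"tx":0,"ty":0,"tz":0,"rx":0,"ry":0,"rz":0,"hand":0.02},{"tx":0,"ty":0,"tz":0,"rx":0,"ry":0,"rz":0,"hand":0.02},{"tx":0,"ty":0,"tz":0,"rx":0,"ry":0,"rz":0,"hand":0.02},{"tx":0,"ty":0,"tz":0,"rx":0,"ry":0,"rz":0,"hand":0.02}]' 40
python3 - <<'E'
from h import *
from rig import observe, read_camera
c=read_camera("scene"); cv2.imwrite("pics/s2.png",cv2.resize(c["image"][180:360,160:400,::-1],None,fx=3,fy=3,interpolation=2))
s=observe(); print(s["position"],s["contact_force"],s["gripper_width"])
E
```

```text
clock: 4.1
position: [0.543, 0.3561, 0.1781]
orientation: [1.951, 2.462, 0.0]
contact_force: [0.3, 0.1, 0.1]
gripper_width: 0.998
clock: 4.9
position: [0.5452, 0.3573, 0.1783]
orientation: [1.949, 2.461, 0.005]
contact_force: [5.3, 1.5, 1.5]
gripper_width: 0.31
[0.5451661  0.35732798 0.17828181] [5.73310662 0.63333282 2.16956455] 0.30917264466646555
```

View pics/s2.png

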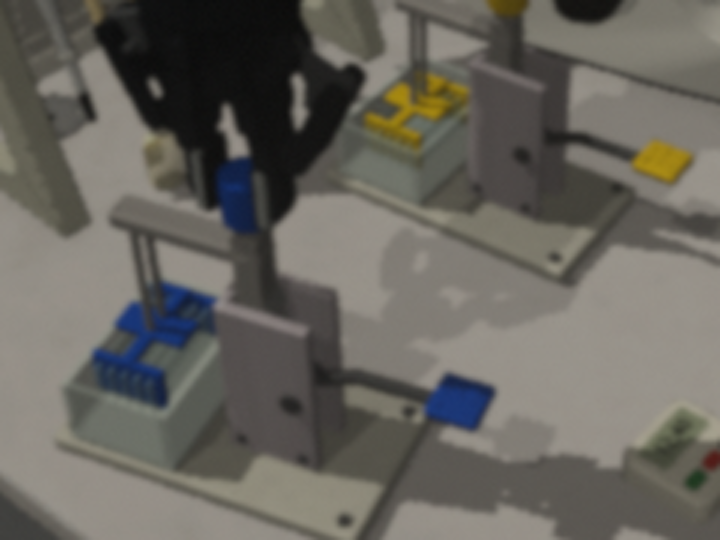

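The fingers hold the knob between both pads at about (240,195) in the crop, clear of the steel arm. Now I'll lift slowly.

```bash
python3 -m crank '[{"tx":0,"ty":0,"tz":-0.005,"rx":0,"ry":0,"rz":0,"hand":0.02},{"tx":0,"ty":0,"tz":-0.01,"rx":0,"ry":0,"rz":0,"hand":0.02},{"tx":0,"ty":0,"tz":-0.015,"rx":0,"ry":0,"rz":0,"hand":0.02},{"tx":0,"ty":0,"tz":-0.02,"rx":0,"ry":0,"rz":0,"hand":0.02},{"tx":0,"ty":0,"tz":-0.025,"rx":0,"ry":0,"rz":0,"hand":0.02},{"tx":0,"ty":0,"tz":-0.03,"rx":0,"ry":0,"rz":0,"hand":0.02},{"tx":0,"ty":0,"tz":-0.035,"rx":0,"ry":0,"rz":0,"hand":0.02},{"tx":0,"ty":0,"tz":-0.035,"rx":0,"ry":0,"rz":0,"hand":0.02}]' 60
python3 - <<'E'
from h import *
from rig import observe, read_camera
c=read_camera("scene"); cv2.imwrite("pics/s3.png",cv2.resize(c["image"][180:360,160:400,::-1],None,fx=3,fy=3,interpolation=2))
s=observe(); print(s["position"],s["contact_force"],s["gripper_width"])
E
```

```text
clock: 5.75
position: [0.5451, 0.3573, 0.2121]
orientation: [1.949, 2.461, 0.004]
contact_force: [8.1, 1.7, -3.2]
gripper_width: 0.307
[0.54513519 0.35729987 0.21198974] [ 7.56023874  1.79673594 -3.86600649] 0.3053477145333685
```

View pics/s3.png

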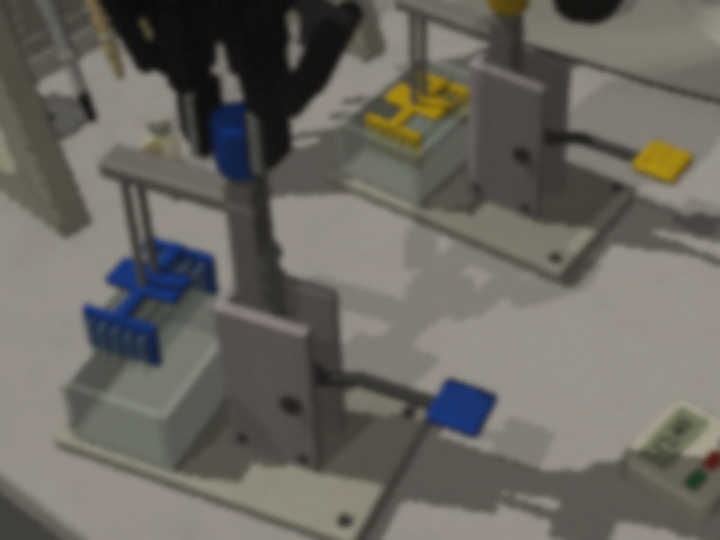

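The rail has come up about 34 mm with the knob and the rack is clear of the tank; the wrist shows about 4 N downward. I'll keep lifting and watch the force for the stop.

```bash
for i in 1; do python3 -m crank '[{"tx":0,"ty":0,"tz":-0.004,"rx":0,"ry":0,"rz":0,"hand":0.02},{"tx":0,"ty":0,"tz":-0.008,"rx":0,"ry":0,"rz":0,"hand":0.02},{"tx":0,"ty":0,"tz":-0.012,"rx":0,"ry":0,"rz":0,"hand":0.02},{"tx":0,"ty":0,"tz":-0.012,"rx":0,"ry":0,"rz":0,"hand":0.02}]' ; done
python3 -m crank '[{"tx":0,"ty":0,"tz":-0.004,"rx":0,"ry":0,"rz":0,"hand":0.02},{"tx":0,"ty":0,"tz":-0.004,"rx":0,"ry":0,"rz":0,"hand":0.02}]'
```

```text
clock: 6.2
position: [0.5451, 0.3573, 0.2241]
orientation: [1.949, 2.461, 0.004]
contact_force: [7.5, 2.7, -3.6]
gripper_width: 0.306
clock: 6.4
position: [0.5451, 0.3573, 0.228]
orientation: [1.949, 2.461, 0.004]
contact_force: [7.5, 1.8, -4.7]
gripper_width: 0.303
```

```bash
python3 -m crank '[{"tx":0,"ty":0,"tz":-0.002,"rx":0,"ry":0,"rz":0,"hand":0.02},{"tx":0,"ty":0,"tz":-0.002,"rx":0,"ry":0,"rz":0,"hand":0.02}]'
python3 -m crank '[{"tx":0,"ty":0,"tz":-0.001,"rx":0,"ry":0,"rz":0,"hand":0.02},{"tx":0,"ty":0,"tz":-0.001,"rx":0,"ry":0,"rz":0,"hand":0.02}]'
python3 -m crank '[{"tx":0,"ty":0,"tz":-0.001,"rx":0,"ry":0,"rz":0,"hand":0.02},{"tx":0,"ty":0,"tz":-0.001,"rx":0,"ry":0,"rz":0,"hand":0.02}]'
python3 -c "
from rig import observe;print(observe()['position'],observe()['contact_force'])"
```

```text
clock: 6.6
position: [0.5451, 0.3573, 0.2299]
orientation: [1.949, 2.462, 0.004]
contact_force: [7.2, 1.8, -3.6]
gripper_width: 0.301
clock: 6.8
position: [0.5451, 0.3573, 0.2308]
orientation: [1.949, 2.461, 0.004]
contact_force: [7.5, 2.6, -3.6]
gripper_width: 0.307
clock: 7.0
position: [0.5451, 0.3573, 0.2318]
orientation: [1.949, 2.461, 0.004]
contact_force: [7.9, 3.0, -4.4]
gripper_width: 0.305
[0.54510242 0.35727973 0.23177658] [ 7.90975694  3.04195407 -4.42900825]
```

```bash
python3 -m crank '[{"tx":0,"ty":0,"tz":-0.001,"rx":0,"ry":0,"rz":0,"hand":0.02},{"tx":0,"ty":0,"tz":-0.001,"rx":0,"ry":0,"rz":0,"hand":0.02}]'
python3 -m crank '[{"tx":0,"ty":0,"tz":-0.001,"rx":0,"ry":0,"rz":0,"hand":0.02},{"tx":0,"ty":0,"tz":-0.001,"rx":0,"ry":0,"rz":0,"hand":0.02}]'
python3 - <<'E'
from h import *
from rig import observe, read_camera
c=read_camera("scene"); cv2.imwrite("pics/s4.png",cv2.resize(c["image"][180:360,160:400,::-1],None,fx=3,fy=3,interpolation=2))
s=observe(); print(s["position"],s["contact_force"],s["gripper_width"])
# pixel of knob side vertical: expected centre rows for rail heights
S=c;f=240/np.tan(np.radians(S["vfov"])/2)
for r in(.054,.06,.064,.068):
    v=R.from_rotvec(S["attitude"]).inv().apply(np.array([.5455,.356,.158+r])-S["origin"]); u=S["cx"]+f*v[0]/v[2];w=S["cy"]+f*v[1]/v[2]; print(r,"bottom of knob crop px",(u-160)*3,(w-180)*3)
E
```

```text
clock: 7.2
position: [0.5451, 0.3573, 0.2328]
orientation: [1.949, 2.462, 0.004]
contact_force: [8.5, 3.3, -4.6]
gripper_width: 0.306
clock: 7.4
position: [0.5451, 0.3573, 0.2332]
orientation: [1.949, 2.462, 0.003]
contact_force: [7.4, 2.4, -6.7]
gripper_width: 0.306
[0.54509955 0.35729908 0.23321037] [ 7.73553449  2.78531821 -6.54784819] 0.30621146663556587
0.054 bottom of knob crop px 241.44541700687665 152.7731653159431
0.06 bottom of knob crop px 240.3491166354072 142.9601961597415
0.064 bottom of knob crop px 239.61176829094362 136.36020153245008
0.068 bottom of knob crop px 238.86917019757215 129.71321647675725
```

View pics/s4.png

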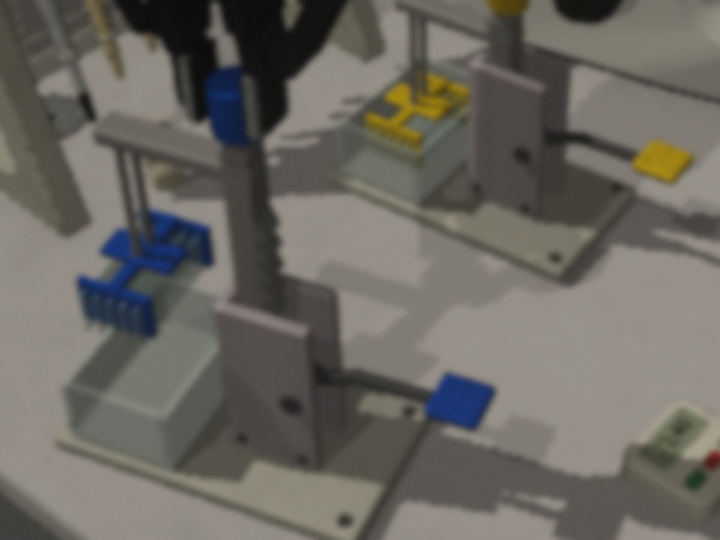

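The vertical force rises from 4 N to 6.7 N and the position lags, so the rail is at its upper stop. The knob's lower edge is at about (230,142) in the crop, which fits 0.068 m. I'll lower it onto the top notch, open, back off and look.

```bash
python3 -m crank '[{"tx":0,"ty":0,"tz":0.004,"rx":0,"ry":0,"rz":0,"hand":0.02},{"tx":0,"ty":0,"tz":0.008,"rx":0,"ry":0,"rz":0,"hand":0.02},{"tx":0,"ty":0,"tz":0.01,"rx":0,"ry":0,"rz":0,"hand":0.02},{"tx":0,"ty":0,"tz":0.01,"rx":0,"ry":0,"rz":0,"hand":0.02}]'
python3 -m crank '[{"tx":0,"ty":0,"tz":0,"rx":0,"ry":0,"rz":0,"hand":0.0854},{"tx":0,"ty":0,"tz":0,"rx":0,"ry":0,"rz":0,"hand":0.0854},{"tx":0,"ty":0,"tz":0,"rx":0,"ry":0,"rz":0,"hand":0.0854},{"tx":0,"ty":0,"tz":0,"rx":0,"ry":0,"rz":0,"hand":0.0854},{"tx":0,"ty":0,"tz":0,"rx":0,"ry":0,"rz":0,"hand":0.0854},{"tx":0,"ty":0,"tz":0,"rx":0,"ry":0,"rz":0,"hand":0.0854},{"tx":0,"ty":0,"tz":-0.03,"rx":0,"ry":0,"rz":0,"hand":0.0854},{"tx":0,"ty":0,"tz":-0.07,"rx":0,"ry":0,"rz":0,"hand":0.0854},{"tx":0,"ty":0,"tz":-0.08,"rx":0,"ry":0,"rz":0,"hand":0.0854},{"tx":0,"ty":0,"tz":-0.08,"rx":0,"ry":0,"rz":0,"hand":0.0854}]'
python3 - <<'E'
from h import *
from rig import observe, read_camera
c=read_camera("scene"); cv2.imwrite("pics/s5.png",cv2.resize(c["image"][180:360,160:400,::-1],None,fx=3,fy=3,interpolation=2))
s=observe(); p=s["position"]; M=R.from_rotvec(s["orientation"]).as_matrix(); print(p,s["contact_force"],s["gripper_width"],M.round(3))
for w in((.4355,.325,p[2]),(.4355,.325,.092)): print((M.T@(np.array(w)-p)).round(4))
E
```

```text
clock: 7.85
position: [0.5451, 0.3573, 0.2235]
orientation: [1.949, 2.462, 0.003]
contact_force: [8.4, 3.3, -4.7]
gripper_width: 0.305
clock: 8.85
position: [0.5444, 0.3574, 0.307]
orientation: [1.949, 2.461, 0.007]
contact_force: [-0.6, -0.3, 1.0]
gripper_width: 0.999
[0.54386133 0.35708619 0.30499426] [ 0.05867545 -0.41914192 -0.27940416] 0.998065039436624 [[-0.229  0.973  0.002]
 [ 0.973  0.229  0.001]
 [ 0.     0.002 -1.   ]]
[-0.0064 -0.1128 -0.0002]
[-0.0065 -0.1133  0.2128]
```

View pics/s5.png

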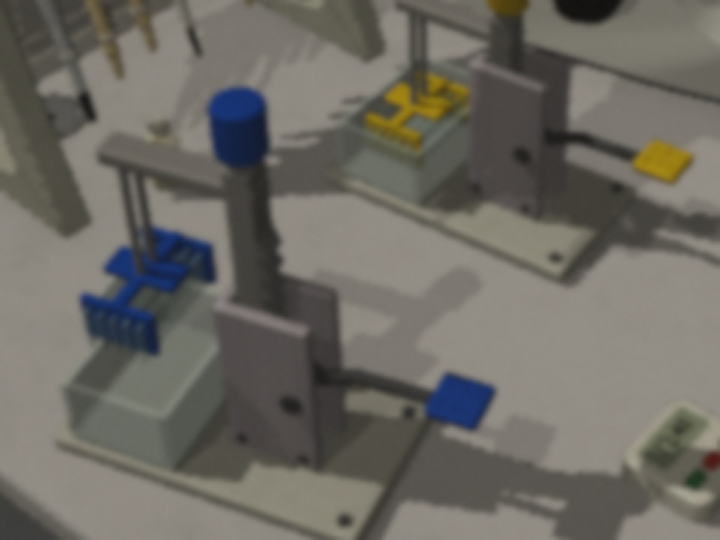

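The knob's lower edge is now about 20 px (12 mm) below the stop position and it stands free with the fingers off it, so it hangs in the top notch at about 0.056. Next I'll close the fingers and go over the pad.

```bash
python3 -m crank '[{"tx":-0.006,"ty":-0.04,"tz":0,"rx":0,"ry":0,"rz":0,"hand":0},{"tx":-0.006,"ty":-0.08,"tz":0,"rx":0,"ry":0,"rz":0,"hand":0},{"tx":-0.006,"ty":-0.113,"tz":0,"rx":0,"ry":0,"rz":0,"hand":0},{"tx":-0.006,"ty":-0.113,"tz":0.04,"rx":0,"ry":0,"rz":0,"hand":0},{"tx":-0.006,"ty":-0.113,"tz":0.08,"rx":0,"ry":0,"rz":0,"hand":0},{"tx":-0.006,"ty":-0.113,"tz":0.12,"rx":0,"ry":0,"rz":0,"hand":0},{"tx":-0.006,"ty":-0.113,"tz":0.16,"rx":0,"ry":0,"rz":0,"hand":0},{"tx":-0.006,"ty":-0.113,"tz":0.195,"rx":0,"ry":0,"rz":0,"hand":0},{"tx":-0.006,"ty":-0.113,"tz":0.195,"rx":0,"ry":0,"rz":0,"hand":0},{"tx":-0.006,"ty":-0.113,"tz":0.195,"rx":0,"ry":0,"rz":0,"hand":0}]'
python3 - <<'E'
from h import *
from rig import observe, read_camera
c=read_camera("scene"); cv2.imwrite("pics/s6.png",cv2.resize(c["image"][180:360,160:400,::-1],None,fx=3,fy=3,interpolation=2))
s=observe(); print(s["position"],s["contact_force"],s["gripper_width"])
E
```

```text
clock: 9.9
position: [0.4333, 0.3242, 0.1084]
orientation: [-1.949, -2.462, 0.005]
contact_force: [-0.2, 0.4, 0.6]
gripper_width: 0.001
[0.43483832 0.32510189 0.11004985] [-0.48643162  1.07341056  0.12512908] -0.0012834653605583101
```

View pics/s6.png

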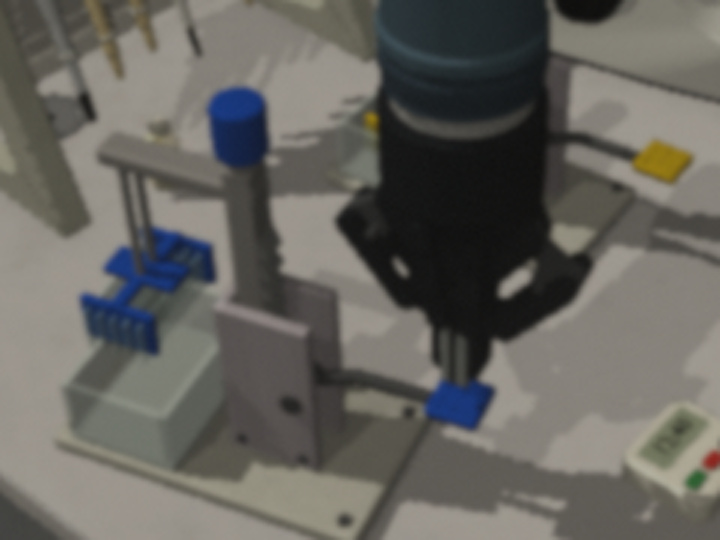

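The closed tip is above the pad centre (about (460,395)) and the rail still hangs. Now I'll press to about 25 mm and hold.

```bash
python3 -m crank '[{"tx":0,"ty":0,"tz":0.015,"rx":0,"ry":0,"rz":0,"hand":0},{"tx":0,"ty":0,"tz":0.025,"rx":0,"ry":0,"rz":0,"hand":0},{"tx":0,"ty":0,"tz":0.035,"rx":0,"ry":0,"rz":0,"hand":0},{"tx":0,"ty":0,"tz":0.046,"rx":0,"ry":0,"rz":0,"hand":0},{"tx":0,"ty":0,"tz":0.046,"rx":0,"ry":0,"rz":0,"hand":0},{"tx":0,"ty":0,"tz":0.046,"rx":0,"ry":0,"rz":0,"hand":0},{"tx":0,"ty":0,"tz":0.046,"rx":0,"ry":0,"rz":0,"hand":0}]'
python3 -m crank '[{"tx":0,"ty":0,"tz":0,"rx":0,"ry":0,"rz":0,"hand":0},{"tx":0,"ty":0,"tz":0,"rx":0,"ry":0,"rz":0,"hand":0},{"tx":0,"ty":0,"tz":0,"rx":0,"ry":0,"rz":0,"hand":0},{"tx":0,"ty":0,"tz":0,"rx":0,"ry":0,"rz":0,"hand":0},{"tx":0,"ty":0,"tz":0,"rx":0,"ry":0,"rz":0,"hand":0},{"tx":0,"ty":0,"tz":0,"rx":0,"ry":0,"rz":0,"hand":0},{"tx":0,"ty":0,"tz":0,"rx":0,"ry":0,"rz":0,"hand":0},{"tx":0,"ty":0,"tz":0,"rx":0,"ry":0,"rz":0,"hand":0},{"tx":0,"ty":0,"tz":0,"rx":0,"ry":0,"rz":0,"hand":0},{"tx":0,"ty":0,"tz":0,"rx":0,"ry":0,"rz":0,"hand":0}]'
python3 -m crank '[{"tx":0,"ty":0,"tz":0,"rx":0,"ry":0,"rz":0,"hand":0},{"tx":0,"ty":0,"tz":0,"rx":0,"ry":0,"rz":0,"hand":0},{"tx":0,"ty":0,"tz":0,"rx":0,"ry":0,"rz":0,"hand":0},{"tx":0,"ty":0,"tz":0,"rx":0,"ry":0,"rz":0,"hand":0},{"tx":0,"ty":0,"tz":0,"rx":0,"ry":0,"rz":0,"hand":0},{"tx":0,"ty":0,"tz":0,"rx":0,"ry":0,"rz":0,"hand":0},{"tx":0,"ty":0,"tz":0,"rx":0,"ry":0,"rz":0,"hand":0},{"tx":0,"ty":0,"tz":0,"rx":0,"ry":0,"rz":0,"hand":0},{"tx":0,"ty":0,"tz":0,"rx":0,"ry":0,"rz":0,"hand":0},{"tx":0,"ty":0,"tz":0,"rx":0,"ry":0,"rz":0,"hand":0}]'
python3 - <<'E'
from h import *
from rig import observe, read_camera
c=read_camera("scene"); cv2.imwrite("pics/s7.png",cv2.resize(c["image"][180:360,160:400,::-1],None,fx=3,fy=3,interpolation=2))
s=observe(); print(s["position"],s["contact_force"],s["gripper_width"])
E
```

```text
clock: 10.65
position: [0.4347, 0.3251, 0.0635]
orientation: [-1.95, -2.463, -0.0]
contact_force: [-0.4, 0.3, 1.4]
gripper_width: -0.001
clock: 11.65
position: [0.4347, 0.325, 0.0633]
orientation: [1.95, 2.463, -0.0]
contact_force: [-0.4, 0.6, 0.8]
gripper_width: -0.0
clock: 12.65
position: [0.4347, 0.325, 0.0632]
orientation: [1.95, 2.463, -0.0]
contact_force: [-0.3, 0.9, 0.2]
gripper_width: -0.002
[0.43470036 0.32498854 0.06324722] [-0.54048109  0.97093236  0.73592287] 0.0019675143084110255
```

View pics/s7.png

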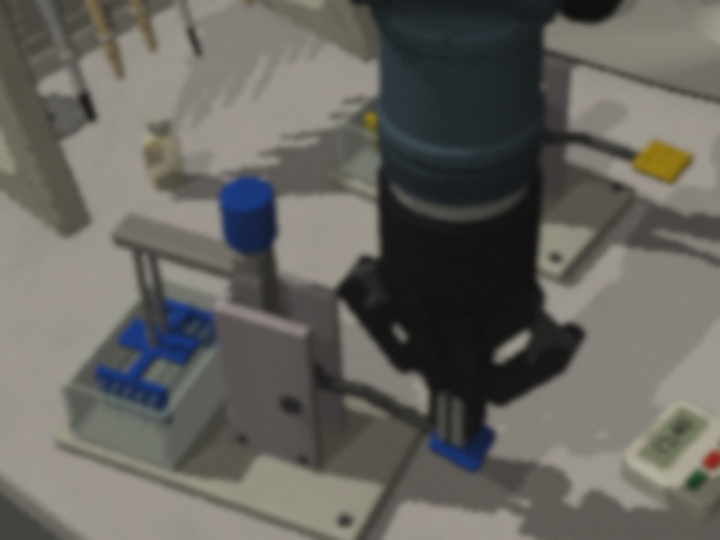

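The rack sits in the tank and the knob has sunk about 83 px (53 mm) from the notch, so the rail is at the bottom. It is also some 20 px lower than at the start. I'll let the lever up slowly and check.

```bash
python3 -m crank '[{"tx":0,"ty":0,"tz":-0.008,"rx":0,"ry":0,"rz":0,"hand":0},{"tx":0,"ty":0,"tz":-0.016,"rx":0,"ry":0,"rz":0,"hand":0},{"tx":0,"ty":0,"tz":-0.024,"rx":0,"ry":0,"rz":0,"hand":0},{"tx":0,"ty":0,"tz":-0.035,"rx":0,"ry":0,"rz":0,"hand":0},{"tx":0,"ty":0,"tz":-0.07,"rx":0,"ry":0,"rz":0,"hand":0},{"tx":0,"ty":0,"tz":-0.11,"rx":0,"ry":0,"rz":0,"hand":0},{"tx":0,"ty":0,"tz":-0.15,"rx":0,"ry":0,"rz":0,"hand":0},{"tx":0,"ty":0,"tz":-0.18,"rx":0,"ry":0,"rz":0,"hand":0},{"tx":0,"ty":0,"tz":-0.18,"rx":0,"ry":0,"rz":0,"hand":0},{"tx":0,"ty":0,"tz":-0.18,"rx":0,"ry":0,"rz":0,"hand":0}]'
python3 - <<'E'
from h import *; import pickle
from rig import observe, read_camera
c=read_camera("scene"); cv2.imwrite("pics/s8.png",cv2.resize(c["image"][180:360,160:400,::-1],None,fx=3,fy=3,interpolation=2))
s=observe(); print(s["position"],s["contact_force"],s["clock"])
def kn(I,x0,x1,y0,y1):
    im=I[y0:y1,x0:x1].astype(int); m=((im[:,:,2]-im[:,:,0]>45)&(im[:,:,2]>1.6*im[:,:,1])).astype(np.uint8)
    n,l,st,ce=cv2.connectedComponentsWithStats(m); k=1+np.argmax(st[1:,4]); return ce[k]+[x0,y0],st[k]
S=pickle.load(open("c0.pkl","rb"))["scene"]; a=kn(S["image"],225,262,220,275);b=kn(c["image"],225,262,220,275); print(a,b)
for z in(.167,.171,.175,.179,.185,.193): print(z,plane(c,b[0],z)[:2],plane(S,a[0],z)[:2])
E
```

```text
clock: 13.7
position: [0.4353, 0.3253, 0.2446]
orientation: [1.949, 2.462, 0.004]
contact_force: [0.1, 0.4, -0.8]
gripper_width: 0.003
[0.43451934 0.32492222 0.24317141] [-0.50364117  0.38889217 -0.03528141] 13.75
(array([239.84848485, 240.0959596 ]), array([  8,  13,  17,  21, 198], dtype=int32)) (array([240.56896552, 247.9612069 ]), array([  8,  19,  18,  23, 232], dtype=int32))
0.167 [0.55905172 0.34777328] [0.57331336 0.33506599]
0.171 [0.55543968 0.35089878] [0.56958673 0.33829359]
0.175 [0.55182765 0.35402427] [0.56586011 0.34152118]
0.179 [0.54821561 0.35714976] [0.56213348 0.34474878]
0.185 [0.54279756 0.361838  ] [0.55654355 0.34959017]
0.193 [0.53557349 0.36808899] [0.5490903  0.35604536]
```

View pics/s8.png

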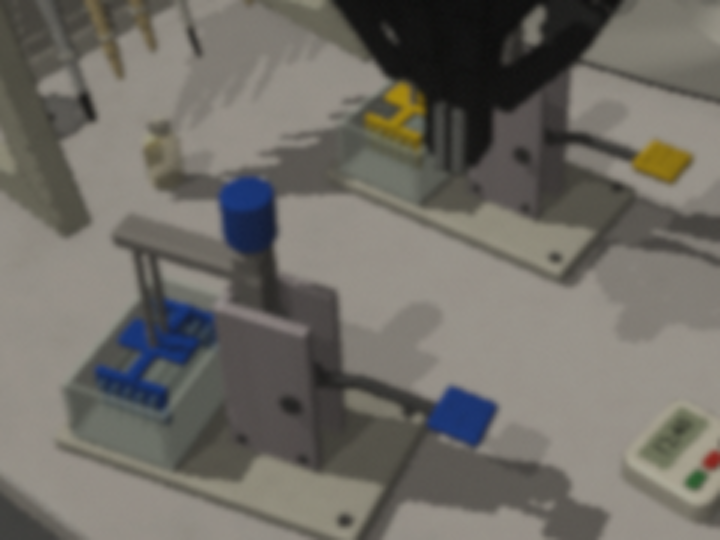

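The knob is 13.5 mm lower than at the start (0.014 to about 0) and the rack is in its tank. The blue pad, at (462,415), looks a few mm lower than its earlier rest at (460,400). I'll wait a moment and check whether it is still rising.

```bash
python3 -m crank '[{"tx":0,"ty":0,"tz":-0.01,"rx":0,"ry":0,"rz":0,"hand":0},{"tx":0,"ty":0,"tz":-0.01,"rx":0,"ry":0,"rz":0,"hand":0},{"tx":0,"ty":0,"tz":-0.01,"rx":0,"ry":0,"rz":0,"hand":0},{"tx":0,"ty":0,"tz":-0.01,"rx":0,"ry":0,"rz":0,"hand":0},{"tx":0,"ty":0,"tz":-0.01,"rx":0,"ry":0,"rz":0,"hand":0},{"tx":0,"ty":0,"tz":-0.01,"rx":0,"ry":0,"rz":0,"hand":0},{"tx":0,"ty":0,"tz":-0.01,"rx":0,"ry":0,"rz":0,"hand":0},{"tx":0,"ty":0,"tz":-0.01,"rx":0,"ry":0,"rz":0,"hand":0}]'
python3 - <<'E'
from h import *; import pickle
from rig import read_camera
c=read_camera("scene"); S=pickle.load(open("c0.pkl","rb"))["scene"]
for I in(S,c):
    ce=blob(I,(313,317))[0]; o,d=ray(I,*ce)
    # z along vertical near pad: closest approach to vertical line through pad
    p=np.array([.4356,.325,0]); A=np.array([d,[0,0,-1]]).T; t=np.linalg.lstsq(A,p-o,rcond=None)[0]; print("blue pad",ce,"z",t[1])
def y(I):
    im=I["image"].astype(int); m=((im[:,:,0]-im[:,:,2]>70)&(im[:,:,1]-im[:,:,2]>45)).astype(np.uint8); n,l,st,ce=cv2.connectedComponentsWithStats(m); return [(ce[k].round(1),st[k,4]) for k in range(1,n) if st[k,4]>40]
print(y(S));print(y(c))
def kn(I,x0=225,x1=262,y0=220,y1=275):
    im=I[y0:y1,x0:x1].astype(int); m=((im[:,:,2]-im[:,:,0]>45)&(im[:,:,2]>1.6*im[:,:,1])).astype(np.uint8)
    n,l,st,ce=cv2.connectedComponentsWithStats(m); k=1+np.argmax(st[1:,4]); return ce[k]+[x0,y0],st[k]
print(kn(c["image"]))
t=read_camera("top"); T=pickle.load(open("c0.pkl","rb"))["top"]
for I in(T,t): print("top pad",blob(I,(256,271))[0],"knob",blob(I,(233,188))[0])
E
```

```text
clock: 14.55
position: [0.4347, 0.325, 0.2532]
orientation: [1.95, 2.463, -0.0]
contact_force: [-0.2, 0.7, 0.1]
gripper_width: 0.002
blue pad [312.30136986 313.17351598] z 0.08607801317270376
blue pad [313.32905983 318.06410256] z 0.07488988577898838
[(array([327.6, 172. ]), np.int32(161)), (array([297.9, 215.3]), np.int32(253)), (array([380. , 233.1]), np.int32(161))]
[(array([292.8, 217.7]), np.int32(172)), (array([379.9, 233.1]), np.int32(154))]
(array([240.59401709, 247.97435897]), array([  8,  19,  18,  23, 234], dtype=int32))
top pad [254.99557522 270.2699115 ] knob [232.23  187.815]
top pad [319.5 239.5] knob [319.5 239.5]
```

```bash
python3 - <<'E'
from h import *; import pickle
d=pickle.load(open("c0.pkl","rb")); S,T=d["scene"],d["top"]
def y(I):
    im=I["image"].astype(int); m=((im[:,:,0]-im[:,:,2]>70)&(im[:,:,1]-im[:,:,2]>45)).astype(np.uint8); n,l,st,ce=cv2.connectedComponentsWithStats(m); return [(ce[k].round(1),st[k,4]) for k in range(1,n) if st[k,4]>40]
print(y(T)); tp=[a for a,_ in y(T) if a[1]>245][0]
print("yellow pad tri",tri(ray(S,380,233.1),ray(T,*tp)))
print("blue pad tri start",tri(ray(S,312.3,313.17),ray(T,255,270.27)))
s0=cv2.resize(S["image"][180:360,160:400,::-1],None,fx=3,fy=3,interpolation=2)
s5,s8=cv2.imread("pics/s5.png"),cv2.imread("pics/s8.png")
def row(r,z0=.173):
    v=R.from_rotvec(S["attitude"]).inv().apply(np.array([.5455,.356,z0+r])-S["origin"]); f=240/np.tan(np.radians(S["vfov"])/2); return 3*(S["cy"]+f*v[1]/v[2]-180)
t=s8[172:256,215:281]  # knob now
for n,i in(("s0",s0),("s5",s5),("s8",s8)):
    m=cv2.matchTemplate(i[60:300,180:320],t,cv2.TM_CCOEFF_NORMED); _,sc,_,loc=cv2.minMaxLoc(m); print(n,sc,loc[0]+180,loc[1]+60)
print([ (r,round(row(r),1)) for r in(0,.003,.006,.014,.028,.056,.068)])
E
```

```text
[(array([374.4, 167.4]), np.int32(191)), (array([396.4, 179.7]), np.int32(217)), (array([392.4, 262.2]), np.int32(281))]
yellow pad tri (array([0.46206592, 0.09239619, 0.08576289]), [np.float64(0.0006206109398613295), np.float64(0.0006206109398613342)])
blue pad tri start (array([0.43608521, 0.32596345, 0.08659396]), [np.float64(2.5648794133473945e-05), np.float64(2.564879413354046e-05)])
s0 0.9044552445411682 213 154
s5 0.9046390652656555 205 85
s8 1.0 215 172
[(0, np.float64(214.1)), (0.003, np.float64(209.5)), (0.006, np.float64(204.9)), (0.014, np.float64(192.6)), (0.028, np.float64(170.5)), (0.056, np.float64(124.7)), (0.068, np.float64(104.4))]
```

```bash
python3 - <<'E'
import cv2
from rig import read_camera
s7,s8=cv2.imread("pics/s7.png"),cv2.imread("pics/s8.png")
n=cv2.resize(read_camera("scene")["image"][180:360,160:400,::-1],None,fx=3,fy=3,interpolation=2)
for a,b,w,h,nm in((215,172,66,84,"knob"),(85,290,135,125,"rack"),(435,385,60,60,"pad")):
    t=s8[b:b+h,a:a+w]
    for k,i in(("s7",s7),("now",n)):
        _,sc,_,l=cv2.minMaxLoc(cv2.matchTemplate(i,t,cv2.TM_CCOEFF_NORMED)); print(nm,k,round(sc,4),l,(a,b))
    print(abs(s7[b:b+h,a:a+w].astype(int)-t).mean())
E
```

```text
knob s7 0.9996 (215, 172) (215, 172)
knob now 0.9996 (215, 172) (215, 172)
2.993987493987494
rack s7 0.9997 (85, 290) (85, 290)
rack now 0.9997 (85, 290) (85, 290)
4.204720987654321
pad s7 0.6558 (155, 297) (435, 385)
pad now 0.9997 (435, 385) (435, 385)
48.849259259259256
```

The knob and rack are in the same place as during the press, so the rail looks bottomed (estimates 0 to 2 mm). However, the pad rests about 11 mm low, so the pawl may be propped on a tooth edge. I have time to tap the knob down lightly and make sure.

```bash
python3 -m crank '[{"tx":0.006,"ty":0.04,"tz":0,"rx":0,"ry":0,"rz":0,"hand":0},{"tx":0.006,"ty":0.08,"tz":0,"rx":0,"ry":0,"rz":0,"hand":0},{"tx":0.006,"ty":0.113,"tz":0,"rx":0,"ry":0,"rz":0,"hand":0},{"tx":0.006,"ty":0.113,"tz":0.03,"rx":0,"ry":0,"rz":0,"hand":0},{"tx":0.006,"ty":0.113,"tz":0.055,"rx":0,"ry":0,"rz":0,"hand":0},{"tx":0.006,"ty":0.113,"tz":0.06,"rx":0,"ry":0,"rz":0,"hand":0},{"tx":0.006,"ty":0.113,"tz":0.06,"rx":0,"ry":0,"rz":0,"hand":0}]'
for i in 1 2 3; do python3 -m crank '[{"tx":0,"ty":0,"tz":0.001,"rx":0,"ry":0,"rz":0,"hand":0},{"tx":0,"ty":0,"tz":0.002,"rx":0,"ry":0,"rz":0,"hand":0}]' | grep -E "position|force"; done
```

```text
clock: 15.4
position: [0.5424, 0.3563, 0.1923]
orientation: [-1.949, -2.462, 0.004]
contact_force: [-0.5, 0.5, 0.4]
gripper_width: -0.0
position: [0.544, 0.3573, 0.1932]
contact_force: [-0.4, -0.5, -0.6]
position: [0.5436, 0.357, 0.1901]
contact_force: [0.1, 0.2, -0.1]
position: [0.5434, 0.3568, 0.188]
contact_force: [-1.6, -0.9, 7.7]
```

Contact comes at z = 0.188 with 7.7 N, which is exactly the knob's top height (0.173 + 0.015) for a rail fully down. I'll retreat and do the final check.

```bash
python3 -m crank '[{"tx":0,"ty":0,"tz":-0.02,"rx":0,"ry":0,"rz":0,"hand":0},{"tx":0,"ty":0,"tz":-0.06,"rx":0,"ry":0,"rz":0,"hand":0},{"tx":0,"ty":0,"tz":-0.08,"rx":0,"ry":0,"rz":0,"hand":0},{"tx":0,"ty":0,"tz":-0.08,"rx":0,"ry":0,"rz":0,"hand":0},{"tx":0,"ty":0,"tz":-0.08,"rx":0,"ry":0,"rz":0,"hand":0},{"tx":0,"ty":0,"tz":-0.08,"rx":0,"ry":0,"rz":0,"hand":0}]'
python3 - <<'E'
import cv2
from h import blob
from rig import read_camera,observe,finish_job
s8=cv2.imread("pics/s8.png"); c=read_camera("scene")
n=cv2.resize(c["image"][180:360,160:400,::-1],None,fx=3,fy=3,interpolation=2)
for a,b,w,h in((215,172,66,84),(85,290,135,125)): print(cv2.minMaxLoc(cv2.matchTemplate(n,s8[b:b+h,a:a+w],5))[1::2],(a,b))
print("pad",blob(c,(313,317))[0],observe()["contact_force"],observe()["clock"])
print(finish_job())
E
```

```text
clock: 16.6
position: [0.5427, 0.3564, 0.2654]
orientation: [-1.949, -2.462, 0.004]
contact_force: [0.1, 0.1, -0.1]
gripper_width: -0.004
(0.9996252059936523, (215, 172)) (215, 172)
(0.9996662735939026, (85, 290)) (85, 290)
pad [313.26200873 317.930131  ] [ 0.02814628 -0.75621354 -0.16577854] 16.65
the job is handed in; nothing more can be done
None
```

The job is done and handed in at 16.7 s; the hand-in gave no verdict.

- **Lift:** I gripped the blue knob and lifted the rail about 55 mm to its upper stop. I lowered it about 10 mm and let go, and a picture showed it hanging free on the pawl at about 0.056 m.
- **Dip:** I pressed the blue lever about 26 mm and held it for over 2 s until the rack was back in its tank, then let it up.

**Last checks:**
- **Blue rail:** It is fully down. Pictures put it at 0 to 2 mm, and a light tap on the knob met contact at z = 0.188 m, its top height for a rail fully down.
- **Yellow stand:** I never touched it. Its pad had not moved; its knob was hidden behind the gripper in that check, so I confirmed only the pad.
- **Robot:** It ended clear of everything, with the wrist force near zero.

**One disagreement:** The blue lever pad now rests about 11 mm lower than at the start, and the tap did not change that. The pawl may be resting on a tooth edge, but the rail height is not affected.

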